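# Scrub out the tilted blending canister

### The arm

A 6-joint arm with a two-finger parallel gripper is mounted at the origin on the work surface. World frame = base frame: x ahead of the robot, y to its left, z up, the work surface at z = 0. Lengths are in m, angles in rad, forces in N, time in s.
With the tool pointing down it reaches from about 0.25 to 0.8 m from the base axis. Payload 8.5 kg.
Tool frame: the origin (TCP) lies at the very end of the fingers, on their centre line; the grasp point (between the pads) lies 19 mm behind it; z points along the fingers, y is the direction in which the jaws open and shut (so a half turn about z gives the same grasp; the last joint's range is limited). The gripper opens to 85 mm and grips with 20 to 120 N. Pads are 22 mm wide; open, the fingers measure 114 mm over their backs; the gripper's body (76 mm by 85 mm) begins 54 mm behind the grasp point. The pads swing forward as they close: fully open they stand 13 mm farther back than shut.
Start: joints at [1.231, 0.238, -0.013, 1.319, 0, 1.571], TCP at [0.175, 0.495, 0.231] pointing down, gripper open.
Joint ranges: [-2.66, 2.66], [-1.03, 1.9], [-1.14, 1.46], [-1.82, 2.27], [-1.45, 1.34], [-3.14, 3.14]. Speed limits (rad/s): [2.22, 2.22, 2.79, 3.14, 3.14, 3.14].

### API

Orientations are given as a rotation vector (axis times angle).
In Python, from rig import ctrl gives the robot as it stands.
- The arm moves only by the tool send_rows, never from a script. Its argument "steps" is a list of rows, each a list of 3 entries, a list of its own where there are three numbers: the shift along the tool's x, y, z in m, then the turn, a rotation vector about the tool's x, y, z in degrees, then the finger opening in m, from 0 to 0.0854. In form: [[[dx, dy, dz], [wx, wy, wz], fingers], ...]. A call has 1 to 5 rows; each row shifts and turns the commanded pose from where the row before left it, along the tool's axes as they then stand; what a row does not reach is not made up. A row lasts 1/8 s, in which the tool goes at most 62.5 mm and 10.7 degrees, less where a joint would pass 70% of its speed; a pose out of reach is approached as far as the arm can. A call with a gripper value outside its range is refused whole. The fingers move at their own pace and stop on an object; "squeeze" is the grip in N (left out, the last holds). Time passes only in rows, so rows that do not move let the fingers close. It gives the time, the measured TCP pose, the force and the opening at its end, in the units of the state.
- ctrl.state(): the state, without advancing time (a new reading comes with each control period).
- ctrl.camera(name): name is "scene" or "side" or "wrist"; returns the picture (420x560x3 uint8, red, green, blue); there is no depth.
- ctrl.calibration(name): a dict with "intrinsics" (3x3 intrinsics, pixels), "dist" ([k1, k2, p1, p2, k3] as OpenCV has them; the pictures are not rectified), "R" (3x3) and "t" (3): a world point X has camera coordinates R X + t; the wrist camera has in their place "hand_eye" (4x4, takes a point from camera to tool coordinates, whose origin is the TCP and whose axes are the flange's). Camera axes: x right, y down, z forward; pixel columns grow to the right and rows downward; lengths in m; the calibration is good to about 2 mm. A picture is of the moment at which its call begins: read the wrist's pose just before it. calibration takes no time and is no camera call.
- ctrl.hand_in(): hands the job in, once; it reports no verdict.
The state is a dict: "clock": time; "joint_pos": joint angles; "joint_vel": joint speeds; "joint_efforts": joint torques, N m; "tool_pos": TCP position; "orientation": TCP orientation; "force": force on the tool from outside, world axes, zero at the start; "moment": the same for the moment, N m; "grip_width": finger opening in m.
Only numpy, scipy, OpenCV 4.12 (cv2) and the standard library are available. Lean on these libraries where they do the work, as an engineer would, in place of code of your own. Each camera call takes 0.05 s, during which the arm holds its last target. There are 200 camera calls.

### The job

Take the long orange-handled brush out of its white stand and scrub out the open aluminium canister that leans in the cradle: three full strokes, each pushing the bristles right down to the canister's floor, and between strokes draw the bristle head half out of the mouth. Do not push the canister out of its lean or shift the bottles, jars and mug standing about. Then hang the brush upright in its white stand again, lowering it until its round guard rests on the rim before letting go, not dropping it in.

Things in the scene. Friction and masses are not known exactly. Their poses are not given: they have to be found in the camera images.
- brush: Rigid bottle brush, 200 mm long, 120 g, hanging upright in the stand. Origin at the bristle tip (lower end), +z along the brush towards the handle. Cream bristle head 40 mm across from z = 0 to 55 mm, steel stem 10 mm across to 125 mm, round orange guard disc 80 mm across from 125 to 130 mm, square orange handle 24 x 24 mm (sides along its x and y) from 130 to 200 mm.
- brush_tip (a point): The bristle tip, at the brush's origin; axes as the brush.
- brush_guard (a point): Centre of the underside of the guard disc, 125 mm from the tip; axes as the brush.
- brush_grip (a point): Suggested grip point in the handle, 172 mm from the tip; axes as the brush.
- stand: Fixed white ceramic brush stand: upright tube 66 mm across outside, 54 mm inside, 150 mm tall, on a round foot 110 mm across. Origin at the centre of its underside. The brush hangs in it with the guard on the rim and the tip 25 mm above the table.
- stand_rim (a point): Centre of the stand's mouth at rim height (150 mm); z up.
- cradle: Fixed dark steel cradle, base 135 x 125 mm, two cheeks with blue knobs at its local y = +-45 mm (93 mm outside over the cheeks, about 113 mm over the knobs; 105 mm tall). Origin at the centre of its underside. The canister leans towards the cradle's -x side.
- canister (a joint): Lean of the canister from vertical (rad), about a level axis through its middle, 85 mm above the table; held by a stiff friction hinge (about 1.2 N m). It stands somewhere between 0.43 and 0.75 and must be left so.
- canister_floor (a point): Centre of the inner floor of the open aluminium canister (66 mm across outside, 60 mm inside, 100 mm tall, inner depth 95 mm). +z along the canister's axis out towards its mouth.
- canister_mouth (a point): Centre of the canister's mouth, 95 mm from the floor centre; axes as the floor's.
- mug: Loose bystander: white ceramic mug, 76 mm across, 88 mm tall, handle to its +y. Origin at the centre of its underside.
- amber_a: Loose bystander: amber glass bottle with black cap, 42 mm across, 95 mm tall. Origin at the centre of its underside.
- amber_b: Loose bystander: amber glass bottle with black cap, 48 mm across, 110 mm tall. Origin at the centre of its underside.
- white_jar: Loose bystander: white plastic screw jar, 60 mm across, 80 mm tall. Origin at the centre of its underside.
- flask: Loose bystander: closed aluminium flask with black cap, 60 mm across, 160 mm tall. Origin at the centre of its underside.
- white_pot: Loose bystander: amber pot with white lid, 56 mm across, 70 mm tall. Origin at the centre of its underside.
Mind the look-alikes: they are no part of the job. Of the things that look like the brush, the largest one is meant.

How it is judged:
On the way, in this order (a step that is already met when the one before it is completed fails the run):
1. first stroke: the bristle tip is within 15 mm of the canister's inner floor (z of brush_tip in the frame of canister_floor below 0.015 m and distance between brush_tip and canister_floor below 0.03 m), for 0.05 s.
2. the brush is drawn back up: its tip is 55 mm or more above the canister's floor (z of brush_tip in the frame of canister_floor above 0.055 m and distance between brush_tip and canister_floor below 0.115 m), for 0.05 s.
3. second stroke: the bristle tip is within 15 mm of the canister's inner floor (all of step 1), for 0.05 s.
4. the brush is drawn back up: its tip is 55 mm or more above the canister's floor (all of step 2), for 0.05 s.
5. third stroke: the bristle tip is within 15 mm of the canister's inner floor (all of step 3), for 0.05 s.
At the end, for the whole second after the job is handed in: The brush hangs upright (within 0.1 rad) and at rest in its white stand, guard resting on the rim (guard's underside within 5 mm of rim height and 12 mm of its centre). The canister keeps its lean and the bystanders stand where they were (horizontal distance between brush_guard and stand_rim below 0.012 m and z of brush_guard in the frame of stand_rim between -0.005 and 0.005 m and angle between brush's own z axis and vertical below 0.1 rad and linear speed of brush below 0.02 m/s); the robot touches nothing.
It fails at once if the canister is pushed out of its lean (its mouth moved more than 8 mm) (distance of canister_mouth from where it was at the start of the episode above 0.008 m).
It fails at once if the brush is dropped: moving faster than 0.5 m/s while no finger touches it (contact force between the fingers and brush below 0.1 N and linear speed of brush above 0.5 m/s).
It fails at once if a bystander is shifted by more than 25 mm (distance of any of mug, amber_a, amber_b, white_jar, flask, white_pot from where it was at the start of the episode above 0.025 m).
It also fails if it takes over 54 s, if anything falls off the work surface, if the arm or the gripper's body presses on something with over 40 N, if the wrist force passes 120 N, or if a joint passes its speed limit or range.

## Working session

There is one attempt and no reset: what is moved stays moved. The work goes in short steps, Python scripts to look and compute and a tool call to move; the robot and the scene stay as the last step left them, time stands still between calls to the robot, and variables do not carry over. Pictures are saved under pics/ and viewed, about 8 in all and at most 12, crops included, and the job is handed in when it is done.

Besides the shell and the picture viewer there is one more tool, called after "Call:" by a JSON object that holds its "name" and its "arguments". send_rows: Moves the arm, as the interface text tells. Its arguments: {"type":"object","properties":{"steps":{"type":"array","items":{"type":"array"}},"squeeze":{"type":"number"}},"required":["steps"]}

```bash
ls; mkdir -p pics
python3 - <<'E'
from rig import ctrl
import cv2,json
print(ctrl.state())
for n in("scene","side","wrist"):
    c=ctrl.calibration(n); print(n,c)
    cv2.imwrite(f"pics/{n}0.png",ctrl.camera(n)[:,:,::-1])
E
```

```text
pics
{'clock': 0.0, 'joint_pos': array([ 1.23100236e+00,  2.38765682e-01, -1.42496500e-02,  1.31920976e+00,
       -8.09301045e-06,  1.57080929e+00]), 'joint_vel': array([-0.00178821,  0.00190954,  0.00018659,  0.00030093,  0.00049312,
       -0.00088069]), 'joint_efforts': array([ 3.72354289e-04, -5.38784873e+01,  3.46443379e+01,  1.83031394e-02,
       -7.64096421e-05,  2.61910120e-07]), 'tool_pos': array([0.17484162, 0.49458692, 0.23068734]), 'orientation': array([-5.31163471e-01, -3.09612616e+00,  2.21398091e-03]), 'force': array([ 0.73956142, -0.16317895, -0.33755977]), 'moment': array([ 0.03228274, -0.01408683,  0.00501931]), 'grip_width': 0.08531121679202386}
scene {'intrinsics': array([[407.53317232,   0.        , 284.14973253],
       [  0.        , 407.53317232, 215.12902622],
       [  0.        ,   0.        ,   1.        ]]), 'dist': array([-0.06307493,  0.        ,  0.        ,  0.        ,  0.        ]), 'R': array([[ 0.46006697,  0.88787792, -0.00334538],
       [ 0.76145493, -0.39649125, -0.5128168 ],
       [-0.45664513,  0.23338272, -0.85849155]]), 't': array([-0.2
[... 406 characters left out ...]
04466073, -0.61607936, -0.78641697]]), 't': array([0.56261637, 0.10322265, 1.17489087])}
wrist {'intrinsics': array([[312.11218584,   0.        , 285.1399747 ],
       [  0.        , 312.11218584, 210.76727528],
       [  0.        ,   0.        ,   1.        ]]), 'dist': array([-0.03015625,  0.        ,  0.        ,  0.        ,  0.        ]), 'hand_eye': array([[-9.14478311e-04, -9.56582670e-01, -2.91459704e-01,
         7.41943873e-02],
       [ 9.99999528e-01, -9.70833962e-04,  4.87376647e-05,
         1.86540753e-04],
       [-3.29580585e-04, -2.91459522e-01,  9.56583106e-01,
        -1.42334156e-01],
       [ 0.00000000e+00,  0.00000000e+00,  0.00000000e+00,
         1.00000000e+00]])}
```

View pics/scene0.png

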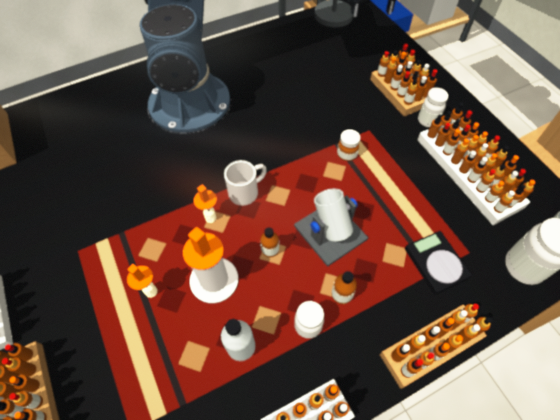

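View pics/side0.png

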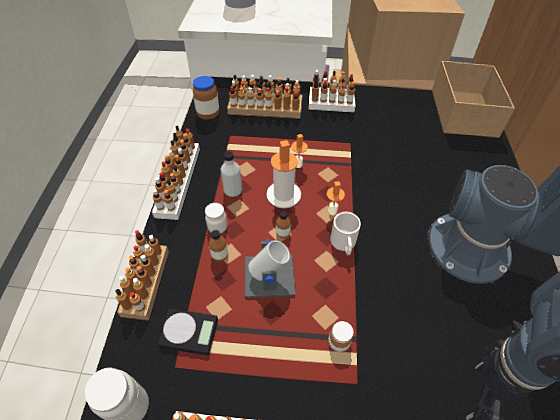

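Scene: large orange brush in white stand at (203,250); look-alikes are small brushes at (205,197) and (140,275). In the side view the large one is at (284,160), the small ones at (300,143) and (336,190). I pick the largest, standing in the white stand. The canister leans in the cradle at scene (333,212) and side (268,260). A close crop of both in each view follows.

Run:
```python
import cv2,numpy as np
s=cv2.imread('pics/scene0.png');d=cv2.imread('pics/side0.png')
def c(im,x,y): return cv2.resize(im[y:y+75,x:x+100],(400,300),interpolation=cv2.INTER_CUBIC)
cv2.imwrite('pics/crop0.png',np.vstack([np.hstack([c(s,160,227),c(s,285,180)]),np.hstack([c(d,235,138),c(d,225,228)])]))
```

```text
(no output)
```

View pics/crop0.png

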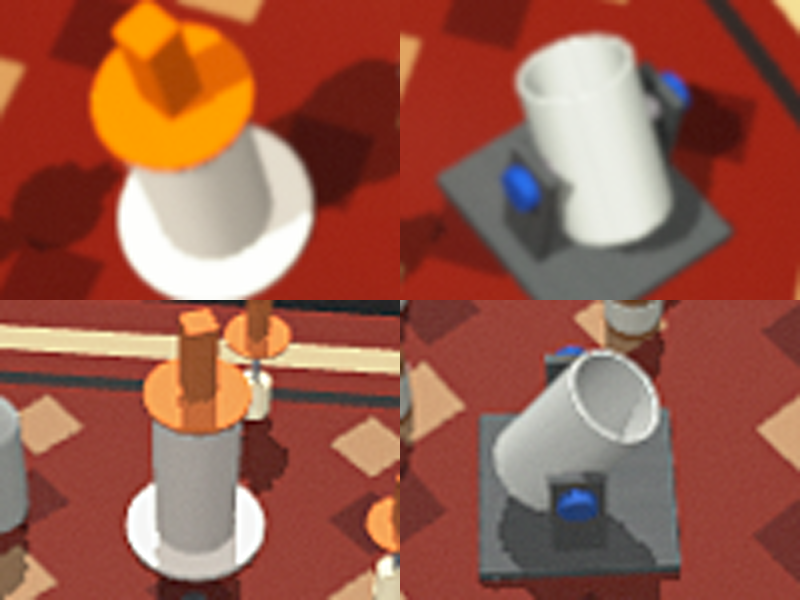

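Crop shows the largest brush (handle square 24 mm, guard 80 mm) hanging in the white stand: choice confirmed. The canister mouth is open, leaning towards upper left in the scene view. Measuring now.

```bash
cat > h.py <<'E'
import numpy as np,cv2
from rig import ctrl
from scipy.spatial.transform import Rotation as Ro
def pose(st=None):
    st=st or ctrl.state(); T=np.eye(4); T[:3,:3]=Ro.from_rotvec(st['orientation']).as_matrix(); T[:3,3]=st['tool_pos']; return T
def cam(name,T=None):
    c=ctrl.calibration(name)
    if name=='wrist':
        M=np.linalg.inv(T@c['hand_eye']); R,t=M[:3,:3],M[:3,3]
    else: R,t=c['R'],c['t']
    return c['intrinsics'],c['dist'],np.array(R),np.array(t)
def ray(C,p):
    K,d,R,t=C; q=cv2.undistortPoints(np.array([[p]],float),K,d)[0,0]
    v=R.T@np.array([q[0],q[1],1]); return -R.T@t,v/np.linalg.norm(v)
def plane(C,p,z):
    o,v=ray(C,p); return o+v*(z-o[2])/v[2]
def tri(Cs,ps):
    A=np.zeros((3,3));b=np.zeros(3);L=[]
    for C,p in zip(Cs,ps):
        o,v=ray(C,p);P=np.eye(3)-np.outer(v,v);A+=P;b+=P@o;L.append((o,P))
    X=np.linalg.solve(A,b); return X,[round(1000*np.linalg.norm(P@(X-o)),1) for o,P in L]
def proj(C,X):
    K,d,R,t=C; return cv2.projectPoints(np.array(X,float).reshape(-1,1,3),cv2.Rodrigues(R)[0],t,K,d)[0][:,0]
E
python3 - <<'E'
from h import *
np.set_printoptions(precision=4,suppress=True)
S,D=cam('scene'),cam('side')
cr=lambda x,y,ox,oy:((x+.5)/4-.5+ox,(y+.5)/4-.5+oy)
sb=lambda x,y:cr(x,y,160,227); sc=lambda x,y:cr(x,y,285,180)
db=lambda x,y:cr(x,y,235,138); dc=lambda x,y:cr(x,y,225,228)
print('handle top',tri([S,D],[sb(148,32),db(198,23)]))
print('guard',tri([S,D],[sb(172,95),db(197,93)]))
print('top plane',plane(S,sb(148,32),.225),plane(D,db(198,23),.225))
print('guard plane',plane(S,sb(172,95),.155),plane(D,db(197,93),.155))
print('mouth',tri([S,D],[sc(176,69),dc(213,97)]))
k1=tri([S,D],[sc(121,188),dc(175,205)]);k2=tri([S,D],[sc(275,90),dc(170,53)]);print('knobs',k1,k2)
print('swap',tri([S,D],[sc(275,90),dc(175,205)]))
for p in [(178,22),(205,10),(218,22),(192,37)]: print('hc side',plane(D,db(*p),.225)[:2])
for p in [(150,2),(183,30),(150,63),(112,32)]: print('hc scene',plane(S,sb(*p),.225)[:2])
for p in [(80,115),(265,110),(280,278),(80,280)]: print('base side',plane(D,dc(*p),.01)[:2])
for p in [(40,178),(333,233)]: print('base scene',plane(S,sc(*p),.01)[:2])
# bystanders rough (top centres)
for n,p,z in [('mug',(241,172),.088),('amber_mid',(270,234),.1),('amber_r',(346,279),.1),('jar',(310,314),.08),('flask',(233,327),.16),('pot',(349,138),.07),('sb1',(205,190),.13),('sb2',(140,270),.13)]: print(n,plane(S,p,z))
E
```

```text
handle top (array([ 0.5723, -0.1489,  0.2202]), [np.float64(0.1), np.float64(0.1)])
guard (array([ 0.5716, -0.1491,  0.1521]), [np.float64(0.8), np.float64(0.8)])
top plane [ 0.575  -0.1491  0.225 ] [ 0.572  -0.1436  0.225 ]
guard plane [ 0.5724 -0.1495  0.155 ] [ 0.572  -0.1455  0.155 ]
mouth (array([0.5629, 0.148 , 0.125 ]), [np.float64(0.4), np.float64(0.4)])
knobs (array([ 0.5715,  0.1387, -0.0126]), [np.float64(22.0), np.float64(22.0)]) (array([0.6049, 0.1603, 0.1734]), [np.float64(18.2), np.float64(18.2)])
swap (array([0.5819, 0.2067, 0.088 ]), [np.float64(0.1), np.float64(0.1)])
hc side [ 0.5859 -0.1433]
hc side [ 0.5682 -0.1574]
hc side [ 0.5582 -0.1459]
hc side [ 0.575 -0.129]
hc scene [ 0.5607 -0.1426]
hc scene [ 0.5814 -0.1345]
hc scene [ 0.5903 -0.154 ]
hc scene [ 0.5674 -0.1638]
base side [0.6623 0.0991]
base side [0.5319 0.0833]
base side [0.5129 0.2129]
base side [0.6447 0.2261]
base scene [0.5323 0.081 ]
base scene [0.6474 0.2196]
mug [0.383  0.0122 0.088 ]
amber_mid [ 0.5736 -0.0035  0.1   ]
amber_r [0.7386 0.0877 0.1   ]
jar [ 0.7634 -0.0091  0.08  ]
flask [ 0.7409 -0.1577  0.16  ]
pot [0.3992 0.3124 0.07  ]
sb1 [ 0.4219 -0.0891  0.13  ]
sb2 [ 0.5418 -0.2773  0.13  ]
```

Brush axis at about (0.572, -0.149), guard and handle-top heights match within 4 mm. Mouth at (0.563, 0.148, 0.125); lean is about 0.55 towards -x with a cradle yaw of about 7°. Closer looks with the wrist camera follow.

Call:
{"name": "send_rows", "arguments": {"steps": [[[-0.037,-0.0175,-0.0125],[0,0,0],0.085],[[-0.037,-0.0175,-0.0125],[0,0,0],0.085],[[-0.037,-0.0175,-0.0125],[0,0,0],0.085],[[-0.037,-0.0175,-0.0125],[0,0,0],0.085],[[-0.037,-0.0175,-0.0125],[0,0,0],0.085]]}}

```text
clock: 0.78
tool_pos: [0.3209, 0.3497, 0.294]
orientation: [-0.531, -3.096, 0.0]
force: [-0.7, 0.5, -0.3]
grip_width: 0.085
```

Call:
{"name": "send_rows", "arguments": {"steps": [[[-0.037,-0.0175,-0.0125],[0,0,0],0.085],[[-0.037,-0.0175,-0.0125],[0,0,0],0.085],[[-0.037,-0.0175,-0.0125],[0,0,0],0.085],[[-0.037,-0.0175,-0.0125],[0,0,0],0.085],[[-0.037,-0.0175,-0.0125],[0,0,0],0.085]]}}

```text
clock: 1.4
tool_pos: [0.4662, 0.2055, 0.3566]
orientation: [-0.531, -3.096, 0.0]
force: [0.4, 0.6, -0.1]
grip_width: 0.0851
```

Call:
{"name": "send_rows", "arguments": {"steps": [[[-0.037,-0.0175,-0.0125],[0,0,0],0.085],[[-0.037,-0.0175,-0.0125],[0,0,0],0.085],[[0,0,0],[0,0,0],0.085],[[0,0,0],[0,0,0],0.085]]}}

```text
clock: 1.9
tool_pos: [0.5234, 0.149, 0.3808]
orientation: [-0.532, -3.095, 0.0]
force: [-0.5, 0.2, -0.3]
grip_width: 0.0854
```

Run:
```python
from h import *
st=ctrl.state();print(st['clock'],st['tool_pos'],st['joint_pos']);T=pose(st);np.save('T1.npy',T)
cv2.imwrite('pics/w1.png',ctrl.camera('wrist')[:,:,::-1])
C=cam('wrist',T);print(proj(C,[[.563,.148,.125],[.588,.153,0],[.572,-.149,.225],[.5819,.2067,.088]]))
```

```text
1.9 [0.52335065 0.14900415 0.38081745] [2.77272601e-01 2.75826911e-01 4.17142179e-01 1.71316439e+00
 1.77467892e-04 6.17614559e-01]
[[294.34222689 204.15261274]
 [299.76827331 196.80283487]
 [ 53.56312161 318.82358569]
 [336.49262359 195.9761736 ]]
```

View pics/w1.png

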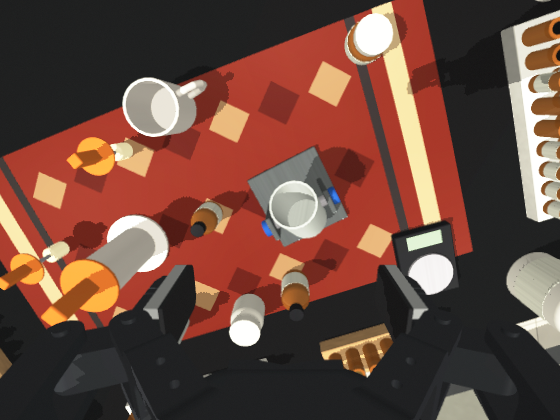

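Wrist view: canister mouth ellipse at (294,204), matching the projection of my triangulated mouth (294.3,204.2). Brush at the lower left (85,290), small brushes at (95,155) and (25,270). Moving over the brush to measure the handle's turn.

Call:
{"name": "send_rows", "arguments": {"steps": [[[-0.0208,-0.0378,0.003],[0,0,0],0.085],[[-0.0208,-0.0378,0.003],[0,0,0],0.085],[[-0.0208,-0.0378,0.003],[0,0,0],0.085],[[-0.0208,-0.0378,0.003],[0,0,0],0.085],[[-0.0208,-0.0378,0.003],[0,0,0],0.085]]}}

```text
clock: 2.58
tool_pos: [0.5582, -0.064, 0.3663]
orientation: [-0.528, -3.097, -0.0]
force: [1.3, -0.3, -0.2]
grip_width: 0.085
```

Call:
{"name": "send_rows", "arguments": {"steps": [[[-0.0208,-0.0378,0.003],[0,0,0],0.085],[[-0.0208,-0.0378,0.003],[0,0,0],0.085],[[0,0,0],[0,0,10],0.085],[[0,0,0],[0,0,10],0.085],[[0,0,0],[0,0,10],0.085]]}}

```text
clock: 3.2
tool_pos: [0.5724, -0.1479, 0.3602]
orientation: [-1.321, -2.85, 0.0]
force: [-0.2, 0.7, 0.6]
grip_width: 0.085
```

Call:
{"name": "send_rows", "arguments": {"steps": [[[0,0,0],[0,0,10],0.085],[[0,0,0],[0,0,0],0.085],[[0,0,0],[0,0,0],0.085]]}}

```text
clock: 3.58
tool_pos: [0.5726, -0.1483, 0.3604]
orientation: [-1.552, -2.732, 0.0]
force: [0.7, -0.8, -0.1]
grip_width: 0.0854
```

Run:
```python
from h import *
st=ctrl.state();print(st['clock'],st['tool_pos'],st['joint_pos']);T=pose(st);np.save('T2.npy',T)
im=ctrl.camera('wrist')[:,:,::-1].copy();cv2.imwrite('pics/w2.png',im)
C=cam('wrist',T);p=proj(C,[[.572,-.149,.225]])[0];print(p)
x,y=int(p[0])-75,int(p[1])-75;x,y=max(x,0),max(y,0);print(x,y)
c=im[y:y+150,x:x+150];cv2.imwrite('pics/w2c.png',cv2.resize(c,(600,600),interpolation=cv2.INTER_CUBIC))
```

```text
3.575 [ 0.5725655  -0.14829476  0.36035558] [-2.53398775e-01  3.60089878e-01  4.87565608e-01  1.69835920e+00
 -6.33560607e-05  7.79680352e-01]
[283.99059532 200.50291645]
208 125
```

View pics/w2c.png

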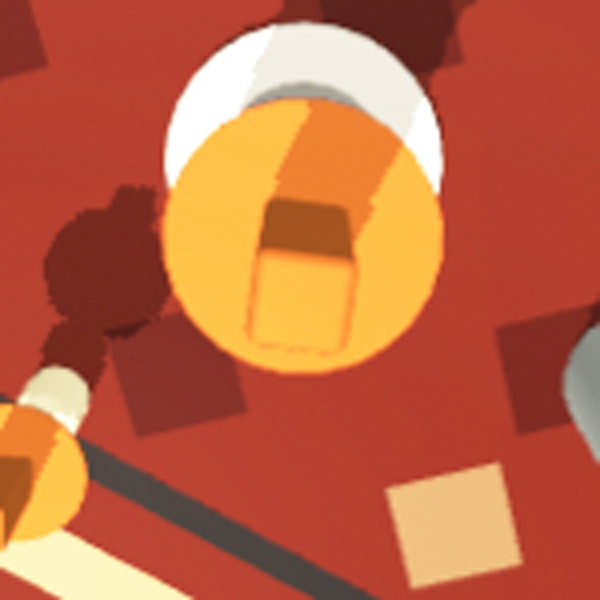

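The handle top square has corners at crop (258,248), (356,258), (348,355), (248,346), centre about (303,301), so it is nearly aligned with the tool. The guard is centred at (303,236).

Run:
```python
from h import *
np.set_printoptions(precision=4,suppress=True)
T=np.load('T2.npy');C=cam('wrist',T)
u=lambda x,y:((x+.5)/4-.5+208,(y+.5)/4-.5+125)
P=np.array([plane(C,u(*p),.225)[:2] for p in [(258,248),(356,258),(348,355),(248,346)]])
print(P,P.mean(0))
for a,b in [(0,1),(1,2),(2,3),(3,0)]:
    d=P[b]-P[a];print(np.linalg.norm(d),np.degrees(np.arctan2(d[1],d[0]))%90)
print('guard',plane(C,u(303.5,236),.155),'foot',plane(C,u(304,160),.01))
print('tool y az',np.degrees(np.arctan2(T[1,1],T[0,1])),'x',np.degrees(np.arctan2(T[1,0],T[0,0])))
S,D=cam('scene'),cam('side')
W1=cam('wrist',np.load('T1.npy'))
im=cv2.imread('pics/w1.png')
g=lambda *a:tri(*a)
# mouth ellipse in w1: local crop
c=im[165:260,230:360];cv2.imwrite('pics/can.png',cv2.resize(c,(780,570),interpolation=cv2.INTER_CUBIC))
```

```text
[[ 0.5561 -0.1433]
 [ 0.5764 -0.1339]
 [ 0.5869 -0.1546]
 [ 0.5657 -0.1646]] [ 0.5713 -0.1491]
0.02241172133175011 24.790690407150976
0.023205590934690497 26.75718870527931
0.023381943072160075 25.36413469237641
0.02342657527726658 24.368187045926447
guard [ 0.5708 -0.1485  0.155 ] foot [ 0.5705 -0.1488  0.01  ]
tool y az 30.808926313137643 x 120.80892620695263
```

View pics/can.png

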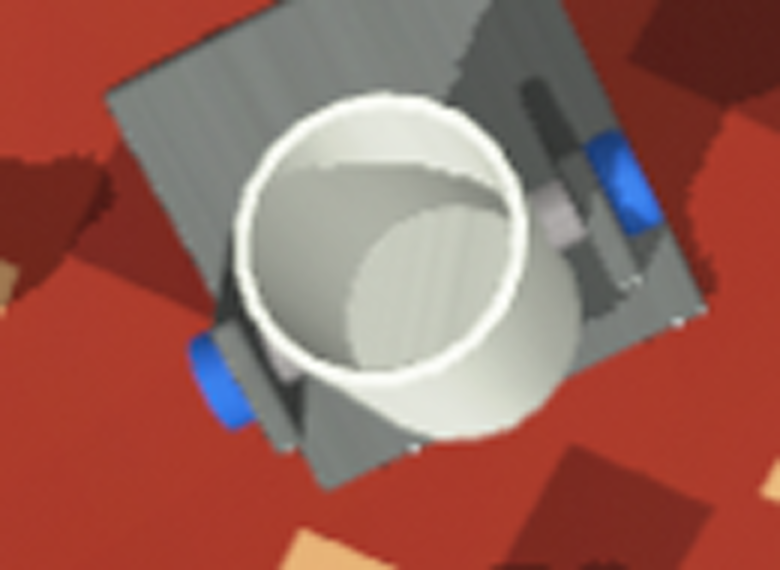

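The crop shows the mouth ring centred at crop (381,239), the floor disc with its left edge at x=345 and top at y=205, and the knobs at (222,382) and (624,183). Now computing the canister axis.

Run:
```python
from h import *
np.set_printoptions(precision=4,suppress=True)
W=cam('wrist',np.load('T1.npy'));S,D=cam('scene'),cam('side')
u=lambda x,y:((x+.5)/6-.5+230,(y+.5)/6-.5+165)
iu=lambda p:((p-np.array([230,165])+.5)*6-.5)
cr=lambda x,y,ox,oy:((x+.5)/4-.5+ox,(y+.5)/4-.5+oy)
m=tri([S,D,W],[cr(176,69,285,180),cr(213,97,225,228),u(381,239)]);print('mouth',m)
ka,kb=plane(W,u(222,382),.086),plane(W,u(624,183),.086);piv=(ka+kb)/2;print(ka,kb,'piv',piv,'base',(plane(W,u(107,95),.01)+plane(W,u(705,310),.01))/2)
d=kb-ka;yaw=np.degrees(np.arctan2(d[1],d[0]))-90;print('yaw',yaw,'span',np.linalg.norm(d))
b=[plane(W,u(*p),.01) for p in [(107,95),(328,490),(705,310)]]
for i in (0,1): e=b[i+1]-b[i];print(np.linalg.norm(e),np.degrees(np.arctan2(e[1],e[0]))%90)
def circ(c,ax,r):
    x=np.cross([0,1,0],ax);x/=np.linalg.norm(x);y=np.cross(ax,x);t=np.linspace(0,6.283,200)
    return iu(proj(W,c+r*(np.outer(np.cos(t),x)+np.outer(np.sin(t),y))))
a=np.radians(7.5)
for L in(.45,.5,.55,.6,.65):
    ax=np.array([-np.cos(a)*np.sin(L),-np.sin(a)*np.sin(L),np.cos(L)])
    mo=plane(W,u(381,239),.085+.05*np.cos(L)); bt=mo-.1*ax
    f=circ(mo-.095*ax,ax,.03);o=circ(bt,ax,.033);q=circ(mo,ax,.033)
    print(L,'piv',(mo-.05*ax)[:2],'floor L,T',f.min(0),'outer R,B',o.max(0),'mouth',q.min(0),q.max(0))
```

```text
mouth (array([0.5628, 0.1474, 0.1248]), [np.float64(0.6), np.float64(0.8), np.float64(1.0)])
[0.5949 0.0945 0.086 ] [0.5796 0.2034 0.086 ] piv [0.5872 0.1489 0.086 ] base [0.5873 0.1499 0.01  ]
yaw 7.983190067370344 span 0.11000677605706297
0.13390683177650886 7.750219642966347
0.12234448452611293 7.739767527428441
0.45 piv [0.5827 0.1496] floor L,T [332.4771 174.0885] outer R,B [567.6824 409.1862] mouth [234.2527  90.2303] [532.4319 390.3952]
0.5 piv [0.5853 0.1498] floor L,T [340.1597 190.619 ] outer R,B [575.0778 425.3374] mouth [235.4388  92.1647] [531.6402 389.4401]
0.55 piv [0.5877 0.15  ] floor L,T [347.6637 207.1077] outer R,B [582.3013 441.2033] mouth [236.7008  94.405 ] [530.7515 388.1358]
0.6 piv [0.5902 0.1502] floor L,T [354.9924 223.5321] outer R,B [589.34  456.751] mouth [238.0313  96.9201] [529.7642 386.4975]
0.65 piv [0.5926 0.1504] floor L,T [362.1321 239.8658] outer R,B [596.1836 471.9671] mouth [239.3775  99.6875] [528.6844 384.5103]
```

All agree at lean ≈ 0.543: floor disc edges, outer bottom edge, knobs and base centre (pivot (0.587,0.150), yaw 7.75°; base sides 134 x 122 mm vs 135 x 125). The handle sides lie at azimuth 25.3°, so I need +5.5° of turn. Grasping.

Call:
{"name": "send_rows", "arguments": {"steps": [[[0,-0.0016,0.02],[0,0,5.5],0.085],[[0,0,0.05],[0,0,0],0.085],[[0,0,0.05],[0,0,0],0.085],[[0,0,0.04],[0,0,0],0.085],[[0,0,0.022],[0,0,0],0.085]], "squeeze": 60}}

```text
clock: 4.25
tool_pos: [0.5702, -0.1494, 0.1761]
orientation: [-1.683, -2.65, 0.001]
force: [-0.4, -1.1, 0.2]
grip_width: 0.0848
```

Call:
{"name": "send_rows", "arguments": {"steps": [[[0,0,0],[0,0,0],0.085],[[0,0,0],[0,0,0],0.05],[[0,0,0],[0,0,0],0.03],[[0,0,0],[0,0,0],0.015],[[0,0,0],[0,0,0],0.015]]}}

```text
clock: 4.88
tool_pos: [0.5717, -0.15, 0.1791]
orientation: [1.686, 2.649, 0.0]
force: [-0.8, -0.4, 4.2]
grip_width: 0.0235
```

Call:
{"name": "send_rows", "arguments": {"steps": [[[0,0,0],[0,0,0],0.015],[[0,0,0],[0,0,0],0.015],[[0,0,0],[0,0,0],0.015]]}}

```text
clock: 5.25
tool_pos: [0.5717, -0.15, 0.1791]
orientation: [1.686, 2.649, 0.0]
force: [-0.3, -1.0, 5.2]
grip_width: 0.0233
```

Call:
{"name": "send_rows", "arguments": {"steps": [[[0,0,-0.01],[0,0,0],0.015],[[0,0,-0.03],[0,0,0],0.015],[[0,0,-0.045],[0,0,0],0.015],[[0,0,-0.045],[0,0,0],0.015],[[0,0,-0.045],[0,0,0],0.015]]}}

```text
clock: 5.88
tool_pos: [0.5709, -0.1497, 0.3551]
orientation: [-1.687, -2.65, 0.0]
force: [0.9, 0.1, -1.3]
grip_width: 0.0238
```

Call:
{"name": "send_rows", "arguments": {"steps": [[[0,0,-0.005],[0,0,0],0.015],[[0,0,0],[0,0,0],0.015]]}}

```text
clock: 6.12
tool_pos: [0.5713, -0.1498, 0.358]
orientation: [-1.687, -2.65, 0.0]
force: [-0.4, 0.4, -2.0]
grip_width: 0.0235
```

```bash
cat >> h.py <<'E'
L=.543;A=np.radians(7.75)
AX=np.array([-np.cos(A)*np.sin(L),-np.sin(A)*np.sin(L),np.cos(L)])
PIV=np.array([.5873,.1499,.085]);FLOOR=PIV-.045*AX;MOUTH=PIV+.05*AX
def delta(pos,zdir=None,yaz=None):
    "shift along present tool axes; then turn in tool frame (deg)"
    T=pose();R=T[:3,:3];print('shift',np.round(R.T@(np.array(pos)-T[:3,3]),4),'tool',np.round(T[:3,3],4))
    if zdir is not None:
        v=R.T@np.array(zdir);r=np.cross([0,0,1],v);r*=np.arctan2(np.linalg.norm(r),v[2])/(np.linalg.norm(r)+1e-12);print('turn',np.round(np.degrees(r),2))
    if yaz is not None: print('tool y az',np.degrees(np.arctan2(R[1,1],R[0,1])))
E
python3 - <<'E'
from h import *
print(ctrl.state()['grip_width'],ctrl.state()['force'],AX,FLOOR,MOUTH)
delta([.465,.133,.36],-AX,1)
cv2.imwrite('pics/s2.png',np.hstack([ctrl.camera('scene')[150:330,100:300,::-1],ctrl.camera('side')[50:230,200:400,::-1]]).repeat(2,0).repeat(2,1))
E
```

```text
0.023466908897596776 [-0.37467714  0.3590028  -1.9883519 ] [-0.51198715 -0.06967839  0.85616242] [0.61033942 0.15303553 0.04647269] [0.56170064 0.14641608 0.12780812]
shift [ 0.3013  0.0233 -0.002 ] tool [ 0.5713 -0.1498  0.358 ]
turn [-29.73  -9.25   0.  ]
tool y az 25.031153697772698
```

View pics/s2.png

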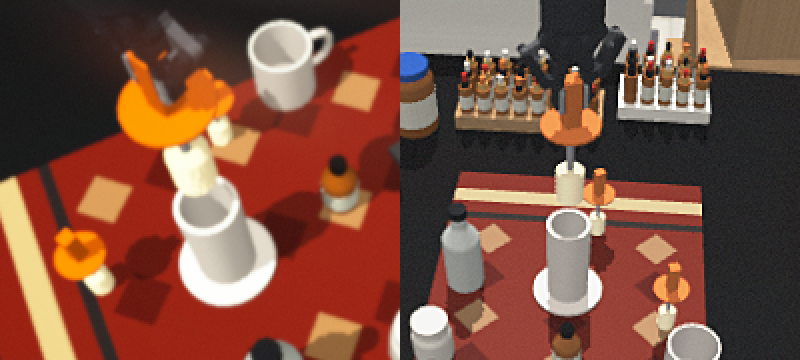

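The brush is held upright, bristles clear of the stand rim, guard under the fingers. Carrying it over the canister and tilting.

Call:
{"name": "send_rows", "arguments": {"steps": [[[0.025,0.002,0],[0,0,0],0.015],[[0.04,0.003,0],[0,0,0],0.015],[[0.04,0.003,0],[0,0,0],0.015],[[0.04,0.003,0],[0,0,0],0.015],[[0.04,0.003,0],[0,0,0],0.015]]}}

```text
clock: 6.85
tool_pos: [0.5046, 0.0248, 0.357]
orientation: [-1.686, -2.648, 0.002]
force: [1.4, 0.5, -1.7]
grip_width: 0.0233
```

Call:
{"name": "send_rows", "arguments": {"steps": [[[0.04,0.003,0],[0,0,0],0.015],[[0.04,0.003,0],[0,0,0],0.015],[[0.026,0.002,0],[0,0,0],0.015],[[0.01,0.001,-0.002],[0,0,0],0.015],[[0,0,0],[-7.43,-2.31,0],0.015]]}}

```text
clock: 7.48
tool_pos: [0.4662, 0.1333, 0.3577]
orientation: [1.63, 2.562, 0.13]
force: [0.5, 0.1, -0.5]
grip_width: 0.0233
```

Call:
{"name": "send_rows", "arguments": {"steps": [[[0,0,0],[-7.43,-2.31,0],0.015],[[0,0,0],[-7.43,-2.31,0],0.015],[[0,0,0],[-7.43,-2.31,0],0.015],[[0,0,0],[0,0,0],0.015],[[0,0,0],[0,0,0],0.015]]}}

```text
clock: 8.1
tool_pos: [0.4653, 0.1326, 0.361]
orientation: [1.443, 2.266, 0.482]
force: [0.5, 0.1, -1.0]
grip_width: 0.0235
```

Run:
```python
from h import *
print(ctrl.state()['joint_pos'],ctrl.state()['clock'])
delta(FLOOR+.284*AX,-AX)
```

```text
[ 0.34610071 -0.24629433 -0.32653163  0.95843527 -0.10822787  1.45077279] 8.1
shift [ 0.0117 -0.0351  0.061 ] tool [0.4653 0.1326 0.361 ]
turn [-0.06 -0.01  0.  ]
```

Call:
{"name": "send_rows", "arguments": {"steps": [[[0.0039,-0.0117,0.0203],[0,0,0],0.015],[[0.0039,-0.0117,0.0203],[0,0,0],0.015],[[0.0039,-0.0117,0.0203],[0,0,0],0.015],[[0,0,0],[0,0,0],0.015],[[0,0,0],[0,0,0],0.015]]}}

```text
clock: 8.72
tool_pos: [0.4659, 0.1336, 0.2903]
orientation: [1.443, 2.265, 0.483]
force: [1.1, 0.6, -1.3]
grip_width: 0.0233
```

Run:
```python
from h import *
delta(FLOOR+.284*AX,-AX)
T=pose();tip=T[:3,3]+.154*T[:3,2];sh=T[:3,3]+.099*T[:3,2]
out=[]
for n in('scene','side'):
    im=ctrl.camera(n)[:,:,::-1].copy();C=cam(n)
    p=proj(C,[tip,sh,MOUTH,FLOOR]);print(n,p.round(1))
    c=np.round(p[0]).astype(int);x,y=c[0]-50,c[1]-60
    im=cv2.resize(im[y:y+120,x:x+100],(400,480),interpolation=cv2.INTER_CUBIC)
    for k,col in zip(p,[(255,0,0),(255,255,0),(0,255,0),(255,0,255)]): cv2.circle(im,tuple(int(v) for v in ((k-[x,y]+.5)*4)),3,col,-1)
    out.append(im)
cv2.imwrite('pics/pre.png',np.hstack(out))
```

```text
shift [ 0.0001 -0.0012  0.    ] tool [0.4659 0.1336 0.2903]
turn [ 0.02  0.01 -0.  ]
scene [[324.5 182.9]
 [317.9 160.8]
 [328.  196.2]
 [338.  229.8]]
side [[285.5 243.8]
 [297.8 232.3]
 [278.6 250.7]
 [260.2 267.8]]
```

View pics/pre.png

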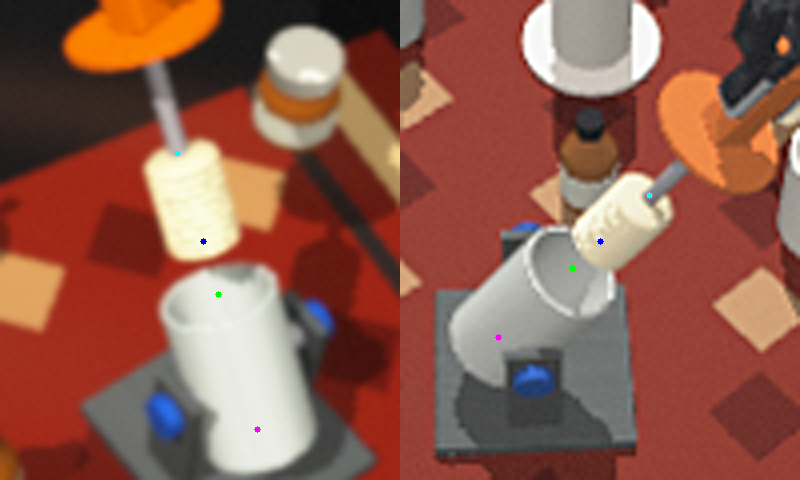

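Both views show the brush head coaxial with the canister: tip dot on the head's end just above the mouth, shoulder dot at the stem, no yaw error. Inserting.

Call:
{"name": "send_rows", "arguments": {"steps": [[[0,-0.001,0.02],[0,0,0],0.015],[[0,0,0.03],[0,0,0],0.015],[[0,0,0.025],[0,0,0],0.015],[[0,0,0.02],[0,0,0],0.015],[[0,0,0],[0,0,0],0.015]]}}

```text
clock: 9.45
tool_pos: [0.5126, 0.1395, 0.2067]
orientation: [1.443, 2.267, 0.482]
force: [0.1, -0.0, -1.6]
grip_width: 0.0234
```

Call:
{"name": "send_rows", "arguments": {"steps": [[[0,0,0.012],[0,0,0],0.015],[[0,0,0.01],[0,0,0],0.015],[[0,0,0.004],[0,0,0],0.015],[[0,0,0],[0,0,0],0.015]]}}

```text
clock: 9.95
tool_pos: [0.5256, 0.1413, 0.1847]
orientation: [1.443, 2.266, 0.483]
force: [-0.0, -0.2, -1.9]
grip_width: 0.0236
```

```bash
cat > chk.py <<'E'
from h import *
st=ctrl.state();print(st['clock'],st['force'],st['moment'],st['grip_width'])
T=pose(st);tip=T[:3,3]+.154*T[:3,2]-FLOOR;z=tip@AX;print('tip z',z,'radial',np.linalg.norm(tip-z*AX))
E
python3 chk.py
```

```text
9.95 [-0.0243376  -0.22628751 -1.92718365] [-0.08563557  0.68688678 -0.02720619] 0.02360380736249792
tip z 0.008531149487160503 radial 0.0018778472958445903
```

Call:
{"name": "send_rows", "arguments": {"steps": [[[0,0,0.003],[0,0,0],0.015],[[0,0,0],[0,0,0],0.015]]}}

```text
clock: 10.2
tool_pos: [0.5272, 0.1416, 0.1824]
orientation: [1.443, 2.266, 0.483]
force: [-0.2, -0.3, -1.5]
grip_width: 0.0232
```

Call:
{"name": "send_rows", "arguments": {"steps": [[[0,0,0.003],[0,0,0],0.015],[[0,0,0],[0,0,0],0.015]]}}

```text
clock: 10.45
tool_pos: [0.5287, 0.1418, 0.1797]
orientation: [1.443, 2.266, 0.483]
force: [-0.3, 0.7, -2.5]
grip_width: 0.0233
```

```bash
python3 chk.py
```

```text
10.45 [-0.34688837  0.71006157 -2.45172243] [-0.08393192  0.64688548 -0.02119329] 0.023285504292538284
tip z 0.0025928725482949155 radial 0.0017407431550200646
```

Call:
{"name": "send_rows", "arguments": {"steps": [[[0,0,0.002],[0,0,0],0.015],[[0,0,0],[0,0,0],0.015]]}}

```text
clock: 10.7
tool_pos: [0.5298, 0.1419, 0.178]
orientation: [1.443, 2.266, 0.483]
force: [0.1, 0.9, -2.2]
grip_width: 0.0233
```

Call:
{"name": "send_rows", "arguments": {"steps": [[[0,0,0.002],[0,0,0],0.015],[[0,0,0],[0,0,0],0.015]]}}

```text
clock: 10.95
tool_pos: [0.5307, 0.1421, 0.1778]
orientation: [1.442, 2.265, 0.485]
force: [-15.8, -2.1, 17.9]
grip_width: 0.0233
```

The floor was touched at an estimated tip height of about 0, so the geometry is confirmed. Next strokes follow.

Call:
{"name": "send_rows", "arguments": {"steps": [[[0,0,-0.01],[0,0,0],0.015],[[0,0,-0.03],[0,0,0],0.015],[[0,0,-0.03],[0,0,0],0.015],[[0,0,0],[0,0,0],0.015],[[0,0,0],[0,0,0],0.015]]}}

```text
clock: 11.58
tool_pos: [0.495, 0.1372, 0.2358]
orientation: [1.443, 2.266, 0.483]
force: [0.0, -0.2, -1.8]
grip_width: 0.0233
```

```bash
python3 chk.py
```

```text
11.575 [ 0.01720829 -0.1548254  -1.77177259] [-0.08155957  0.63030885 -0.03672103] 0.0232612451598569
tip z 0.0682676752258167 radial 0.001873574127894526
```

Call:
{"name": "send_rows", "arguments": {"steps": [[[0,0,0.03],[0,0,0],0.015],[[0,0,0.025],[0,0,0],0.015],[[0,0,0.01],[0,0,0],0.015],[[0,0,0],[0,0,0],0.015],[[0,0,0],[0,0,0],0.015]]}}

```text
clock: 12.2
tool_pos: [0.5283, 0.1418, 0.1811]
orientation: [1.442, 2.265, 0.484]
force: [-0.5, 0.1, -1.2]
grip_width: 0.0236
```

```bash
python3 chk.py
```

```text
12.2 [-0.45007793  0.06724695 -1.24136024] [-0.08304429  0.65944771  0.01598973] 0.0235985255924273
tip z 0.004072299429378852 radial 0.0011980310146949098
```

Call:
{"name": "send_rows", "arguments": {"steps": [[[0,0,-0.01],[0,0,0],0.015],[[0,0,-0.03],[0,0,0],0.015],[[0,0,-0.025],[0,0,0],0.015],[[0,0,0],[0,0,0],0.015],[[0,0,0],[0,0,0],0.015]]}}

```text
clock: 12.82
tool_pos: [0.4949, 0.1372, 0.2364]
orientation: [1.442, 2.265, 0.484]
force: [0.6, -0.6, -1.4]
grip_width: 0.0235
```

Call:
{"name": "send_rows", "arguments": {"steps": [[[0,0,0.03],[0,0,0],0.015],[[0,0,0.025],[0,0,0],0.015],[[0,0,0.01],[0,0,0],0.015],[[0,0,0],[0,0,0],0.015],[[0,0,0],[0,0,0],0.015]]}}

```text
clock: 13.45
tool_pos: [0.5283, 0.1418, 0.1812]
orientation: [1.442, 2.265, 0.484]
force: [0.0, -0.4, -1.8]
grip_width: 0.0234
```

```bash
python3 chk.py
```

```text
13.45 [ 0.04723919 -0.35728107 -1.76971452] [-0.09470762  0.62864563 -0.05114954] 0.023435823804963857
tip z 0.004122668771455193 radial 0.0011818737835688493
```

Three strokes done (tip about 4 mm from the floor on each, drawn up to 68 mm between). Withdrawing and straightening.

Call:
{"name": "send_rows", "arguments": {"steps": [[[0,0,-0.02],[0,0,0],0.015],[[0,0,-0.035],[0,0,0],0.015],[[0,0,-0.045],[0,0,0],0.015],[[0,0,-0.045],[0,0,0],0.015],[[0,0,-0.045],[0,0,0],0.015]]}}

```text
clock: 14.08
tool_pos: [0.4298, 0.1282, 0.3458]
orientation: [1.442, 2.264, 0.485]
force: [0.4, 0.8, -1.7]
grip_width: 0.0235
```

Call:
{"name": "send_rows", "arguments": {"steps": [[[0,0,0],[7.43,2.31,0],0.015],[[0,0,0],[7.43,2.31,0],0.015],[[0,0,0],[7.43,2.31,0],0.015],[[0,0,0],[7.43,2.31,0],0.015],[[0,0,0],[0,0,0],0.015]]}}

```text
clock: 14.7
tool_pos: [0.4328, 0.1288, 0.3425]
orientation: [-1.687, -2.649, 0.003]
force: [0.5, -0.3, -1.3]
grip_width: 0.023
```

Run:
```python
from h import *
print(ctrl.state()['clock'])
delta([.571,-.149,.365],[0,0,-1],1)
```

```text
14.7
shift [-0.3101  0.0079 -0.0226] tool [0.4328 0.1288 0.3425]
turn [-0.11 -0.01  0.  ]
tool y az 25.000867024751326
```

Call:
{"name": "send_rows", "arguments": {"steps": [[[-0.02,0,-0.01],[0,0,0],0.015],[[-0.04,0.001,-0.0126],[0,0,0],0.015],[[-0.04,0.001,0],[0,0,0],0.015],[[-0.04,0.001,0],[0,0,0],0.015],[[-0.04,0.001,0],[0,0,0],0.015]]}}

```text
clock: 15.32
tool_pos: [0.5105, -0.034, 0.3676]
orientation: [1.684, 2.646, 0.003]
force: [-0.0, 0.7, -0.7]
grip_width: 0.0235
```

Call:
{"name": "send_rows", "arguments": {"steps": [[[-0.04,0.001,0],[0,0,0],0.015],[[-0.04,0.001,0],[0,0,0],0.015],[[-0.03,0.001,0],[0,0,0],0.015],[[-0.02,0.001,0],[0,0,0],0.015],[[0,0,0],[0,0,0],0.015]]}}

```text
clock: 15.95
tool_pos: [0.5692, -0.1498, 0.3669]
orientation: [1.687, 2.646, 0.001]
force: [0.0, 0.1, -1.2]
grip_width: 0.0231
```

Call:
{"name": "send_rows", "arguments": {"steps": [[[0,0,0],[0,0,0],0.015]]}}

```text
clock: 16.08
tool_pos: [0.5687, -0.1484, 0.3671]
orientation: [1.686, 2.648, 0.001]
force: [-0.2, 0.0, -2.4]
grip_width: 0.0237
```

Run:
```python
from h import *
delta([.571,-.149,.36],[0,0,-1],1)
T=pose();tip=T[:3,3]+.154*T[:3,2];sh=T[:3,3]+.099*T[:3,2];out=[]
for n in('scene','side'):
    im=ctrl.camera(n)[:,:,::-1].copy();C=cam(n)
    p=proj(C,[tip,sh,[.571,-.149,.15],[.571,-.149,.01]]);print(n,p.round(1))
    c=np.round(p[0]).astype(int);x,y=c[0]-50,c[1]-50
    im=cv2.resize(im[y:y+140,x:x+100],(400,560),interpolation=cv2.INTER_CUBIC)
    for k,col in zip(p,[(255,0,0),(255,255,0),(0,255,0),(255,0,255)]): cv2.circle(im,tuple(int(v) for v in ((k-[x,y]+.5)*4)),3,col,-1)
    out.append(im)
cv2.imwrite('pics/over.png',np.hstack(out))
```

```text
shift [-0.0015  0.0018  0.0071] tool [ 0.5687 -0.1484  0.3671]
turn [ 0.1   0.09 -0.  ]
tool y az 25.041354320462453
scene [[197.  235. ]
 [191.1 220.1]
 [203.  250.8]
 [213.8 277.6]]
side [[285.3 145.4]
 [285.6 130.4]
 [284.3 161.3]
 [283.7 192.5]]
```

View pics/over.png

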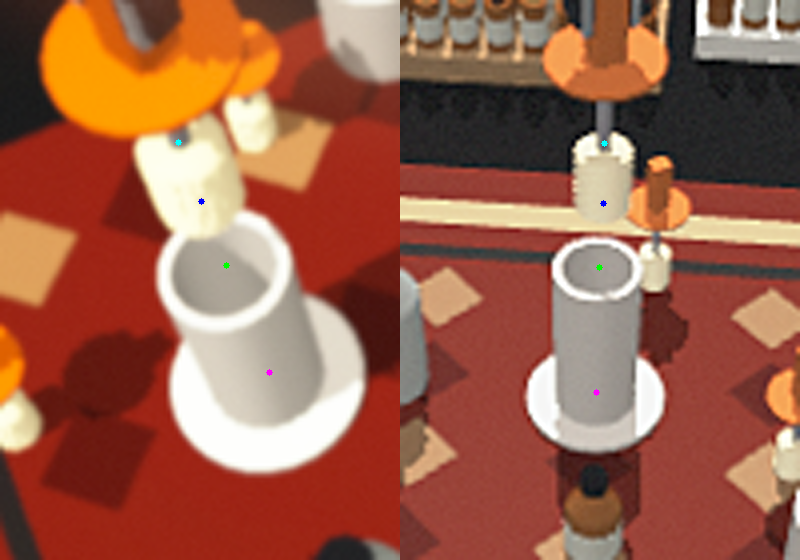

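The brush is upright above the stand, tip dot and rim-centre dot in line in both views (rim centre at crop (226,265) and (599,267)). Lowering.

Call:
{"name": "send_rows", "arguments": {"steps": [[[-0.0015,0.0018,0.01],[0.1,0.1,0],0.015],[[0,0,0.03],[0,0,0],0.015],[[0,0,0.03],[0,0,0],0.015],[[0,0,0.03],[0,0,0],0.015],[[0,0,0],[0,0,0],0.015]]}}

```text
clock: 16.8
tool_pos: [0.5701, -0.1489, 0.2635]
orientation: [-1.683, -2.645, 0.003]
force: [-1.0, -0.4, -1.0]
grip_width: 0.0236
```

Call:
{"name": "send_rows", "arguments": {"steps": [[[0,0,0.03],[0,0,0],0.015],[[0,0,0.03],[0,0,0],0.015],[[0,0,0.015],[0,0,0],0.015],[[0,0,0.005],[0,0,0],0.015],[[0,0,0],[0,0,0],0.015]]}}

```text
clock: 17.42
tool_pos: [0.5717, -0.1495, 0.1868]
orientation: [-1.686, -2.649, 0.001]
force: [0.0, -0.8, -1.5]
grip_width: 0.0232
```

Run:
```python
from h import *
print(ctrl.state()['force']);delta([.571,-.149,.179],[0,0,-1])
```

```text
[ 0.01742516 -0.8490892  -1.49829013]
shift [ 0.0008 -0.0004  0.0078] tool [ 0.5717 -0.1495  0.1868]
turn [-0.06 -0.06  0.  ]
```

Call:
{"name": "send_rows", "arguments": {"steps": [[[0,0,0.003],[0,0,0],0.015],[[0,0,0.002],[0,0,0],0.015],[[0,0,0],[0,0,0],0.015]]}}

```text
clock: 17.8
tool_pos: [0.5712, -0.1495, 0.1811]
orientation: [-1.686, -2.648, 0.001]
force: [0.1, 0.8, -1.1]
grip_width: 0.0234
```

Call:
{"name": "send_rows", "arguments": {"steps": [[[0,0,0.0015],[0,0,0],0.015],[[0,0,0],[0,0,0],0.015]]}}

```text
clock: 18.05
tool_pos: [0.5712, -0.1495, 0.1794]
orientation: [-1.686, -2.648, 0.001]
force: [-0.4, -0.2, -0.6]
grip_width: 0.0234
```

Call:
{"name": "send_rows", "arguments": {"steps": [[[0,0,0.001],[0,0,0],0.015],[[0,0,0],[0,0,0],0.015]]}}

```text
clock: 18.3
tool_pos: [0.5712, -0.1495, 0.1792]
orientation: [-1.686, -2.649, 0.001]
force: [-2.8, 0.2, 6.0]
grip_width: 0.0232
```

The guard is resting on the rim (+6 N, TCP at the original grasp height 0.179). Releasing.

Call:
{"name": "send_rows", "arguments": {"steps": [[[0,0,0],[0,0,0],0.03],[[0,0,0],[0,0,0],0.05],[[0,0,0],[0,0,0],0.085],[[0,0,0],[0,0,0],0.085],[[0,0,0],[0,0,0],0.085]]}}

```text
clock: 18.92
tool_pos: [0.5712, -0.1495, 0.1784]
orientation: [-1.686, -2.648, 0.001]
force: [0.6, 1.3, -0.2]
grip_width: 0.0846
```

Call:
{"name": "send_rows", "arguments": {"steps": [[[0,0,-0.01],[0,0,0],0.085],[[0,0,-0.03],[0,0,0],0.085],[[0,0,-0.04],[0,0,0],0.085],[[0,0,-0.05],[0,0,0],0.085],[[0,0,-0.05],[0,0,0],0.085]]}}

```text
clock: 19.55
tool_pos: [0.5713, -0.1496, 0.3609]
orientation: [-1.686, -2.649, 0.001]
force: [0.8, 1.0, 0.2]
grip_width: 0.0852
```

Call:
{"name": "send_rows", "arguments": {"steps": [[[0,0,0],[0,0,0],0.085],[[0,0,0],[0,0,0],0.085]]}}

```text
clock: 19.8
tool_pos: [0.5716, -0.1496, 0.3585]
orientation: [-1.686, -2.648, 0.001]
force: [0.0, 0.0, -1.2]
grip_width: 0.0852
```

Run:
```python
from h import *
st=ctrl.state();print(st['clock'],st['force']);T=pose(st);np.save('T3.npy',T)
w=ctrl.camera('wrist')[:,:,::-1];s=ctrl.camera('scene')[:,:,::-1];d=ctrl.camera('side')[:,:,::-1]
C=cam('wrist',T);print(proj(C,[[.571,-.149,.225],[.571,-.149,.155]]))
r=lambda im,x,y,wd,h:cv2.resize(im[y:y+h,x:x+wd],(400,300),interpolation=cv2.INTER_CUBIC)
cv2.imwrite('pics/end.png',np.vstack([np.hstack([r(w,185,120,200,150),r(s,285,180,100,75)]),np.hstack([r(d,235,138,100,75),r(d,225,228,100,75)])]))
for n,im in(('scene',s),('side',d)):
    o=cv2.imread(f'pics/{n}0.png');df=(np.abs(o.astype(int)-im).sum(2)>60).astype(np.uint8)
    df=cv2.morphologyEx(df,cv2.MORPH_OPEN,np.ones((2,2)));k,_,stt,_=cv2.connectedComponentsWithStats(df);print(n,[list(map(int,x)) for x in stt[1:] if x[4]>12])
```

```text
19.8 [ 0.01196131  0.0107452  -1.16076683]
[[284.78893818 200.04690618]
 [284.91199921 184.13116338]]
scene [[35, 0, 165, 135, 11201], [160, 0, 42, 17, 356], [195, 0, 57, 59, 1884], [387, 0, 10, 16, 118], [338, 3, 9, 5, 32], [316, 4, 44, 21, 569], [383, 53, 6, 10, 36], [390, 55, 7, 14, 59], [207, 66, 3, 6, 17], [371, 66, 18, 25, 268], [209, 101, 7, 13, 54], [221, 102, 9, 11, 60], [121, 125, 42, 12, 292], [341, 130, 74, 73, 2127], [180, 157, 24, 17, 226], [145, 161, 9, 17, 63], [290, 175, 90, 56, 1624], [190, 185, 24, 25, 319], [327, 230, 3, 6, 15]]
side [[257, 0, 60, 90, 3299], [450, 0, 110, 258, 18014], [256, 84, 17, 22, 168], [301, 86, 7, 13, 44], [519, 218, 5, 7, 18], [464, 232, 69, 50, 1262], [262, 241, 7, 4, 19], [281, 247, 10, 18, 86], [470, 255, 13, 21, 135], [266, 258, 92, 127, 4827], [444, 263, 13, 11, 60], [500, 272, 60, 119, 3775], [333, 323, 22, 19, 337], [495, 352, 5, 15, 42], [476, 363, 9, 7, 28], [499, 368, 13, 17, 46], [490, 401, 11, 19, 134], [467, 413, 8, 7, 36]]
```

View pics/end.png

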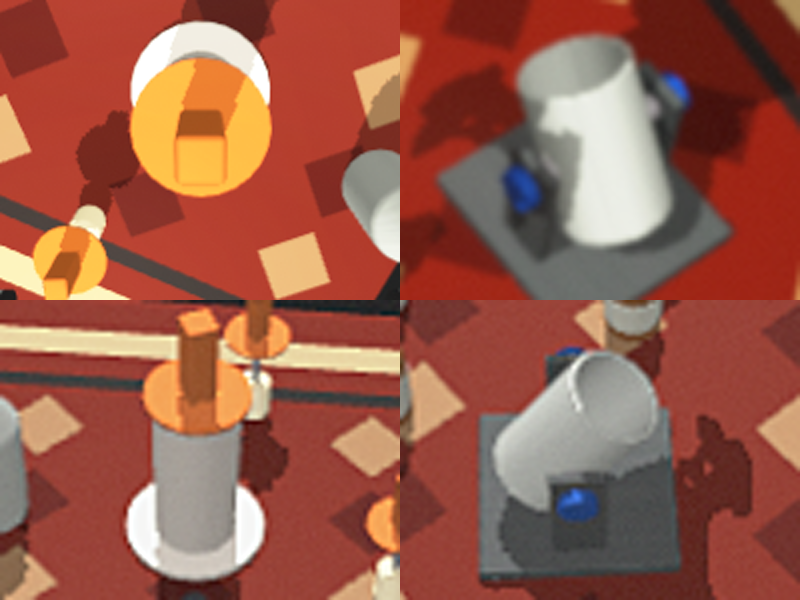

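The brush is back exactly as at the start (handle and guard at the same crop pixels). The canister's outline is unchanged, and only the arm's shadow differs around it. The gripper is clear at z 0.36.

```bash
python3 -c "
from rig import ctrl
print(ctrl.hand_in(),ctrl.state()['clock'])"
```

```text
the job is handed in; nothing more can be done
the job is handed in; nothing more can be done
```

I took the large brush from its stand, scrubbed the canister with three full strokes, hung the brush back and handed the job in. The last clock reading before hand-in was 19.8 s of the 54 s allowed; no verdict was reported.

- **Strokes:** On the first stroke I fed the brush down until it touched the canister's floor, at about 24 N. By my geometry, the second and third strokes stopped about 4 mm above the floor. Between strokes I drew the tip up to about 68 mm; I computed that for the first draw, and the second ended at the same tool height.
- **Return to the stand:** I lowered the brush until the rim pushed back with 6 N, at the original grasp height (0.179 m), and only then opened the fingers.
- **Final pictures:** The brush is upright in the stand at the same pixels as at the start. The canister and cradle outlines look unchanged in both views.
- **Weaker check:** The picture comparison also flagged differences where the arm and its shadow had moved. I put these down to the arm and shadow without checking each one, so for the bystanders I rely on the arm having passed well above them.

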